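# Latch the culture-dish carrier and hold it up level

## Robot

A 6-joint arm with a two-finger parallel gripper is mounted at the origin on a cart in front of the work surface, level with it; the furniture and walls round the work are solid. World frame = base frame: x ahead of the robot, y to its left, z up, the work surface at z = 0. Lengths are in m, angles in rad, forces in N, time in s.
With the tool pointing down it reaches from about 0.35 to 0.975 m from the base axis. Payload 4.9 kg.
Tool frame: the origin (TCP) lies at the very end of the fingers, on their centre line; the grasp point (between the pads) lies 19 mm behind it (ctrl.grasp_offset is the distance from the TCP to the grasp point, in m); z points along the fingers, y is the line along which they close (so a half turn about z gives the same grasp; the last joint's range is limited). The gripper opens to 85 mm and grips with 20 to 120 N. Pads are 22 mm wide; open, the fingers measure 114 mm over their backs; the gripper's body (76 mm by 85 mm) begins 54 mm behind the grasp point. The pads swing forward as they close: fully open they stand 13 mm farther back than shut.
Start: joints at [1.162, 0.053, 1.613, -0, 1.476, -0.119], TCP at [0.179, 0.599, 0.231] pointing down, gripper open.
Joint ranges: [-3.01, 3.01], [-1.01, 2.22], [0.06, 2.58], [-1.02, 4.17], [0.09, 2.62], [-3.14, 3.14]. Speed limits (rad/s): [2.57, 2.57, 3.14, 3.14, 3.14, 3.14].

## Interface

Orientations are given as a rotation vector (axis times angle).
In Python, from station import ctrl, optics gives the robot as it stands.
- The arm moves only by the shell command python3 -m handwheel 'ROWS' [OPENING] [FORCE]. ROWS is JSON, a list of rows, each an object of numbers: "tx", "ty", "tz": the shift along the tool's x, y, z in mm; "roll": the turn about the tool's z in rad. A call has 1 to 12 rows; each row shifts and turns the commanded pose from where the row before left it, along the tool's axes as they then stand; what a row does not reach is not made up. A row lasts 1/12 s, in which the tool goes at most 41.7 mm and 7.16 degrees, less where a joint would pass 70% of its speed; a pose out of reach is approached as far as the arm can. A call with a gripper value outside its range is refused whole. OPENING is the finger opening in mm, from 0 to 85.4, set as the call begins (- or left out, the last holds). The fingers move at their own pace and stop on an object; FORCE is the grip in N (left out, the last holds). Time passes only in rows, so rows that do not move let the fingers close. It gives the time, the measured TCP pose, the force, the opening and the grip force at its end, in the units of the state.
- ctrl.get_obs(): the state, without advancing time (a new reading comes with each control period).
- optics.get_image(name): name is "scene" or "top" or "wrist"; returns (picture, depth): 400x640x3 uint8, red, green, blue; 400x640 float32, m along the optical axis (not along the pixel's ray), 0 where there is no reading.
- optics.camera_params(name): a dict with "mtx" (3x3 intrinsics, pixels), "k1" (the pictures are not rectified: a ray, as slopes to the right and down, at radius r is drawn at 1 + k1 r^2 times it, then the intrinsics apply), "extrinsics" (4x4, takes a point from camera to world coordinates); the wrist camera has in their place "tool_from_camera" (4x4, takes a point from camera to tool coordinates, whose origin is the TCP and whose axes are the flange's). Camera axes: x right, y down, z forward; pixel columns grow to the right and rows downward; lengths in m; the calibration is good to about 2 mm. A picture is of the moment at which its call begins: read the wrist's pose just before it. camera_params takes no time and is no camera call.
- ctrl.finish_job(): hands the job in; it is judged then, once.
The state is a dict: "t": time; "q": joint angles; "dq": joint speeds; "effort": joint torques, N m; "tool_pos": TCP position; "tool_rot": TCP orientation; "contact_force": force on the tool from outside, world axes, zero at the start; "wrist_torque": the same for the moment, N m; "opening": finger opening in m; "grip_force": force on a finger pad.
Only numpy, scipy, OpenCV 4.12 (cv2) and the standard library are available. Lean on these libraries where they do the work, as an engineer would, in place of code of your own. Each camera call takes 0.05 s, during which the arm holds its last target. There are 200 camera calls.

## Task

The carrier on the worktop is packed with freshly poured culture dishes and its lid is on but not locked: while it stands on the worktop, turn the two quarter-turn latches, one on each side of it, clockwise fully home so that their noses lock the lid down. Then pick the carrier up by the black handle on its lid, straight up until its feet are at least 8 cm clear of the worktop, keeping it level all the while because the agar must not run. Hold it up there still and level for at least two seconds and finish while still holding it by the handle in the air; leave the other things on the worktop alone.

Things in the scene. Friction and masses are not known exactly. Their poses are not given: they have to be found in the camera images.
- carrier: White plastic tub, 112 mm (x) by 116 mm (y), rim 66 mm high, loose, three culture dishes inside; with lid, latches and dishes 0.6 to 0.85 kg. Origin: centre of underside, z up. An ear on each y side, out to y = +-94 mm, top 71 mm high, carries a latch on an upright pivot at y = +80 mm (left latch) and -80 mm (right latch). A blank card holder marks its -x face.
- lid: Lift-off lid: clear panel 112 x 116 x 5 mm, grey border, lying on the rim (panel top 71 mm above the worktop), located only by a 6 mm lip inside the rim with 2 mm play: it lifts off unless both latches are turned. Origin: centre of the panel's underside, 66 mm above the carrier's origin; axes as the carrier's.
- handle (a point): Middle of the black bar of the lid's carrying handle, 110 mm above the worktop, above the carrier's centre. The bar runs along the point's (and carrier's) x: 90 mm long, 14 mm wide (y), 16 mm high, top 118 mm above the worktop, 31 mm free space under it; legs at x = +-39 mm. Grip it at the middle across its width.
- latch_left (a joint): Turn of the left latch (carrier's +y side) about its upright pivot, rad: 0 = open, nose clear of the lid (starts 0 to 0.25); grows clockwise seen from above; 1.40 = stop, fully home: nose points square across the lid's edge, overlapping it by about 9 mm. Turns stiffly (about 0.03 N m), stays where left.
- latch_right (a joint): Turn of the right latch (carrier's -y side); same part and same values: 0 open (starts between 0 and 0.25), grows clockwise seen from above, 1.40 = stop, fully home.
- latch_left_blade (a point): Grip point of the left latch, on its pivot axis, 90 mm above the worktop: middle of the upright grey thumb blade, 28 mm long, 10 mm thick, from 77 to 101 mm above the worktop. The point's x axis runs along the blade towards the nose, a flat bar 12 mm wide reaching 27 mm from the pivot, 72 to 78 mm above the worktop.
- latch_right_blade (a point): Gripping point of the right latch: the same on the carrier's -y side.
- bottle_clear: Bystander: clear screw-cap bottle with blue cap, 70 mm across, 138 mm high, left of the carrier. Origin: centre of its underside.
- marker_red: Bystander: marker pen, 14 x 132 x 16 mm, lying close to the left side of the carrier. Origin: centre of its underside, long axis y.
- timer: Bystander: bench timer, 64 x 64 x 18 mm, lying to the right and in front of the carrier. Origin: centre of its underside.
- loop_holder: Bystander: inoculating loop, a thin rod 199 mm long and 9 mm thick, lying along the front edge of the worktop, right of the timer. Origin: its middle, underside; long axis y.
- spare_dish_1: Bystander: lower one of two stacked culture dishes, 91 mm across, 14 mm high each, to the right of the centrifuge. Origin: centre of its underside.
- mini_centrifuge: Fixed equipment right of the carrier: small white bench centrifuge, 170 x 130 mm in plan, up to 141 mm high, its sloping turquoise panel turned about 0.66 rad towards the left. Origin: centre of its underside.

How it is judged:
On the way, in this order (a step that is already met when the one before it is completed fails the run):
1. both latches are turned home while the carrier stands on the worktop (value of joint each of latch_left, latch_right above 1.2 rad and height (world z) of carrier below 0.008 m), for 0.2 s.
2. the latched carrier is held up by its handle, at least 8 cm clear, still and level for two seconds (height (world z) of carrier above 0.078 m and angle between carrier's own z axis and vertical below 0.1 rad and linear speed of carrier below 0.03 m/s and value of joint each of latch_left, latch_right above 1.2 rad and contact force between the fingers and lid above 2 N), for 2 s.
At the end, for the whole second after the job is handed in: The carrier hangs by its lid handle from the fingers alone, underside at least 78 mm up, within 0.30 m of its start, tilted under 0.1 rad, under 0.03 m/s; both latches past 1.2 rad; lid down (origins under 72 mm apart); no fingers, centrifuge or bottle touching tub or latches (all of step 2 and angular speed of carrier below 0.15 rad/s and distance between lid and carrier below 0.072 m and distance of carrier from where it was at the start of the episode below 0.3 m and contact force between the fingers and carrier below 0.5 N and contact force between carrier and mini_centrifuge below 0.2 N and contact force between carrier and bottle_clear below 0.2 N); the arm keeps its last pose, push and grip.
It fails at once if the carrier is tipped by more than 0.25 rad (angle between carrier's own z axis and vertical above 0.25 rad).
It fails at once if a bystander is moved by more than 3 cm (distance of any of bottle_clear, marker_red, timer, loop_holder, spare_dish_1 from where it was at the start of the episode above 0.03 m).
It also fails if it takes over 64 s, if anything falls off the work surface, if the arm or the gripper's body presses on something with over 40 N, if the wrist force passes 120 N, or if a joint passes its speed limit or range.

## Working session

There is one attempt and no reset: what is moved stays moved. The work goes in short steps, Python scripts to look and compute and a shell command to move; the robot and the scene stay as the last step left them, time stands still between calls to the robot, and variables do not carry over. Pictures are saved under pics/ and viewed, at most 10 in all, crops included, and the job is handed in when it is done.

```bash
ls; mkdir -p pics
cat > h.py <<'E'
import numpy as np, cv2
from scipy.spatial.transform import Rotation as R
from station import ctrl, optics
def cam(name):
    o=ctrl.get_obs(); im,d=optics.get_image(name); p=optics.camera_params(name)
    if name=="wrist":
        T=np.eye(4);T[:3,:3]=R.from_rotvec(o["tool_rot"]).as_matrix();T[:3,3]=o["tool_pos"]
        E=T@np.array(p["tool_from_camera"])
    else: E=np.array(p["extrinsics"])
    return im,d,np.array(p["mtx"]),p["k1"],E
def cloud(d,K,k1,E):
    v,u=np.mgrid[:400,:640]
    pts=np.stack([u,v],-1).reshape(-1,1,2).astype(float)
    n=cv2.undistortPoints(pts,K,np.array([k1,0,0,0.])).reshape(400,640,2)
    P=np.dstack([n*d[...,None],d])
    W=P@E[:3,:3].T+E[:3,3]; W[d==0]=np.nan
    return W
def save(im,n): cv2.imwrite(f"pics/{n}.png",im[...,::-1])
E
python3 - <<'E'
from h import *
print(ctrl.get_obs(), ctrl.grasp_offset)
for n in("top","scene"):
    im,d,K,k1,E=cam(n); save(im,n); np.savez(n,im=im,W=cloud(d,K,k1,E)); print(n,K,k1,E)
E
```

```text
pics
{'t': 0.0, 'q': array([ 1.16198708e+00,  5.33434140e-02,  1.61431384e+00,  2.72795606e-05,
        1.47604403e+00, -1.19008428e-01]), 'dq': array([ 0.00160191,  0.00020756,  0.0005197 ,  0.0014049 , -0.00029095,
       -0.0001835 ]), 'effort': array([-1.05010939e-03, -3.93689525e+01, -3.70175421e+01, -1.67753615e-04,
        7.08385240e-03, -1.28829726e-05]), 'tool_pos': array([0.17834082, 0.59834477, 0.23005953]), 'tool_rot': array([-0.45354737, -3.10809726,  0.00318584]), 'contact_force': array([ 0.12762238, -0.22585785, -0.47643344]), 'wrist_torque': array([-0.06083491,  0.06881037, -0.00788259]), 'grip_force': 0.0, 'opening': 0.08543450719823477} 0.0187
top [[477.13363673   0.         328.25131607]
 [  0.         477.13363673 199.59665135]
 [  0.           0.           1.        ]] -0.06786724116220481 [[-0.03249804 -0.97686143  0.21138972  0.17114642]
 [-0.99945741  0.03062755 -0.01211761  0.24853363]
 [ 0.00536287 -0.21166883 -0.97732674  1.35318588]
 [ 0.          0.          0.          1.        ]]
scene [[412.24731877   0.         319.44983227]
 [  0.         412.24731877 205.79146372]
 [  0.           0.           1.        ]] 0.02938185460529686 [[ 0.83171648 -0.31473408  0.4573731  -0.01977792]
 [-0.55516536 -0.46217706  0.69150834 -0.47605757]
 [-0.00625389 -0.82905659 -0.55912974  0.66500467]
 [ 0.          0.          0.          1.        ]]
```

View pics/top.png

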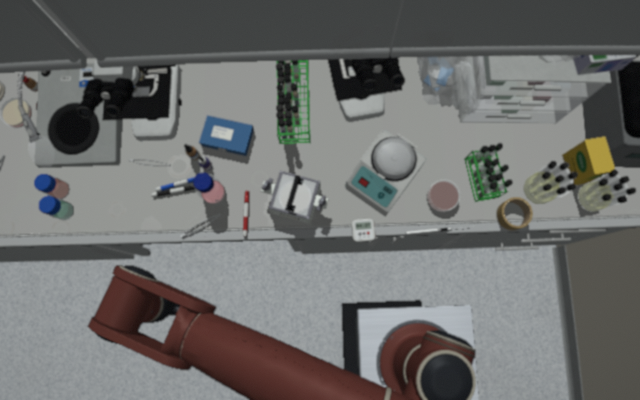

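View pics/scene.png

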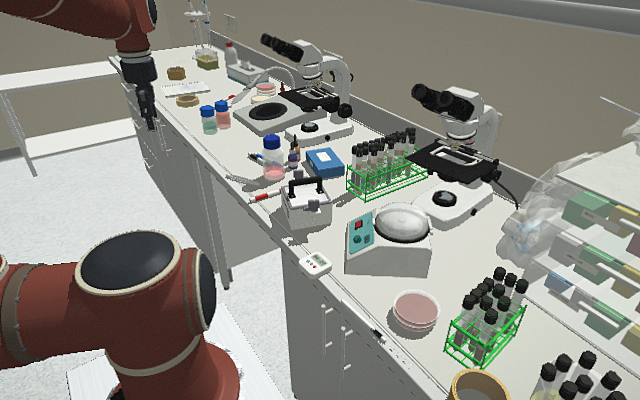

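The top view shows the carrier at about (297,195), with latch ears at (268,186) and (321,202). The bottle is at (210,187), the marker at (246,213), the timer at (362,230) and the centrifuge at (385,172). Next I'll get coarse positions.

Run:
```python
from h import *
z=np.load("top.npz");W=z["W"];im=z["im"]
for n,(u,v) in dict(car=(296,195),l=(268,186),r=(320,202),bot=(205,183),mk=(246,213),timer=(362,230),cent=(395,158),edge=(300,236)).items():
    w=W[v-3:v+4,u-3:u+4].reshape(-1,3); print(n,np.nanmedian(w,0).round(3),np.nanmax(w[:,2]).round(3))
sub=W[165:225,258:335]
m=(sub[...,2]>.100)&(sub[...,2]<.13); p=sub[m]; print(len(p),p.mean(0),p[:,2].max()); 
u,s,vt=np.linalg.svd(p[:,:2]-p[:,:2].mean(0),full_matrices=False); print(s,vt)
o=ctrl.get_obs(); print(R.from_rotvec(o["tool_rot"]).as_matrix().round(3)); print(optics.camera_params("wrist"))
big=cv2.resize(im[150:250,180:420],None,fx=3.3,fy=3.3,interpolation=cv2.INTER_CUBIC); save(big,"topcrop")
```

```text
car [0.461 0.321 0.073] 0.122
l [0.489 0.397 0.08 ] 0.104
r [0.438 0.255 0.091] 0.105
bot [0.489 0.556 0.137] 0.145
mk [0.43  0.468 0.011] 0.018
timer [0.369 0.139 0.017] 0.024
cent [0.541 0.053 0.139] 0.146
edge [ 0.36   0.316 -0.003] 0.003
236 [0.4651434  0.32531374 0.11331821] 0.12276298263348329
[0.55094695 0.36238321] [[ 0.29461755  0.95561525]
 [ 0.95561525 -0.29461755]]
[[-0.958  0.286 -0.001]
 [ 0.286  0.958 -0.002]
 [ 0.    -0.002 -1.   ]]
{'mtx': array([[342.44750089,   0.        , 320.60065843],
       [  0.        , 342.44750089, 193.18861593],
       [  0.        ,   0.        ,   1.        ]]), 'k1': 0.01633571074772299, 'tool_from_camera': array([[-2.15670080e-04, -9.60013446e-01, -2.79953814e-01,
         7.09731544e-02],
       [ 9.99999852e-01, -3.47097199e-04,  4.19883295e-04,
        -4.15409291e-04],
       [-5.00264793e-04, -2.79953682e-01,  9.60013378e-01,
        -1.42778221e-01],
       [ 0.00000000e+00,  0.00000000e+00,  0.00000000e+00,
         1.00000000e+00]])}
```

View pics/topcrop.png

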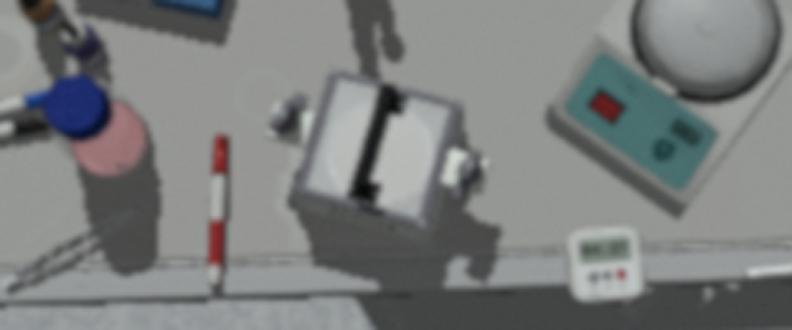

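The carrier's yaw is about -0.29 rad, already close to the tool's. Its centre is near (0.463, 0.325). I'll move the wrist camera over it.

```bash
python3 -m handwheel '[{"tx":-15,"ty":-8,"tz":-10},{"tx":-25,"ty":-15,"tz":-10},{"tx":-30,"ty":-17,"tz":-10},{"tx":-30,"ty":-17,"tz":-10},{"tx":-30,"ty":-17,"tz":-10},{"tx":-30,"ty":-17,"tz":-10},{"tx":-30,"ty":-17,"tz":-10},{"tx":-30,"ty":-17},{"tx":-30,"ty":-17},{"tx":-30,"ty":-17},{"tx":-25,"ty":-15},{"tx":-10,"ty":-6}]' 40 20
python3 -m handwheel '[{},{},{}]'
python3 - <<'E'
from h import *
im,d,K,k1,E=cam("wrist"); W=cloud(d,K,k1,E); np.savez("w1",im=im,W=W); save(im,"w1")
print(ctrl.get_obs()["tool_pos"],ctrl.get_obs()["q"])
E
```

```text
[0.17842523 0.59848238 0.23032354] [ 1.16198207e+00  5.32400305e-02  1.61397911e+00 -4.33305220e-05
  1.47599570e+00 -1.19006184e-01]$[0]: bad value
$[0]: bad value
```

View pics/w1.png

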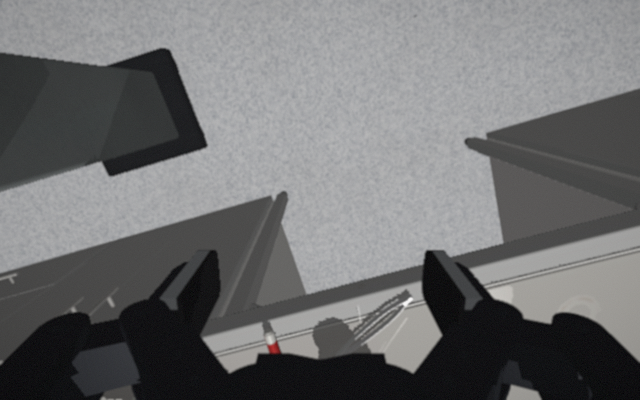

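The arm has not moved: the call was refused, and the wrist picture shows only floor and the bench edge. I'll retry with all four keys in each row.

```bash
python3 -m handwheel '[{"tx":-15,"ty":-8,"tz":-10,"roll":0},{"tx":-25,"ty":-15,"tz":-10,"roll":0},{"tx":-30,"ty":-17,"tz":-10,"roll":0},{"tx":-30,"ty":-17,"tz":-10,"roll":0},{"tx":-30,"ty":-17,"tz":-10,"roll":0},{"tx":-30,"ty":-17,"tz":-10,"roll":0},{"tx":-30,"ty":-17,"tz":-10,"roll":0},{"tx":-30,"ty":-17,"tz":0,"roll":0},{"tx":-30,"ty":-17,"tz":0,"roll":0},{"tx":-30,"ty":-17,"tz":0,"roll":0},{"tx":-25,"ty":-15,"tz":0,"roll":0},{"tx":-10,"ty":-6,"tz":0,"roll":0}]' 40 20
python3 -m handwheel '[{"tx":0,"ty":0,"tz":0,"roll":0},{"tx":0,"ty":0,"tz":0,"roll":0},{"tx":0,"ty":0,"tz":0,"roll":0}]'
python3 - <<'E'
from h import *
im,d,K,k1,E=cam("wrist"); W=cloud(d,K,k1,E); np.savez("w1",im=im,W=W); save(im,"w2")
print(ctrl.get_obs()["tool_pos"],ctrl.get_obs()["q"])
E
```

```text
t: 1.15
tool_pos: [0.4309, 0.3338, 0.3009]
tool_rot: [0.459, 3.108, -0.002]
contact_force: [0.1, -0.6, -0.9]
opening: 0.0402
grip_force: 0.0
t: 1.4
tool_pos: [0.4282, 0.3372, 0.3011]
tool_rot: [-0.452, -3.108, -0.0]
contact_force: [0.4, -0.1, 0.4]
opening: 0.0397
grip_force: 0.0
[0.42810892 0.33744049 0.30118026] [ 5.30707679e-01 -1.70548399e-01  1.71162363e+00  5.03151933e-04
  1.60083643e+00 -7.52043439e-01]
```

View pics/w2.png

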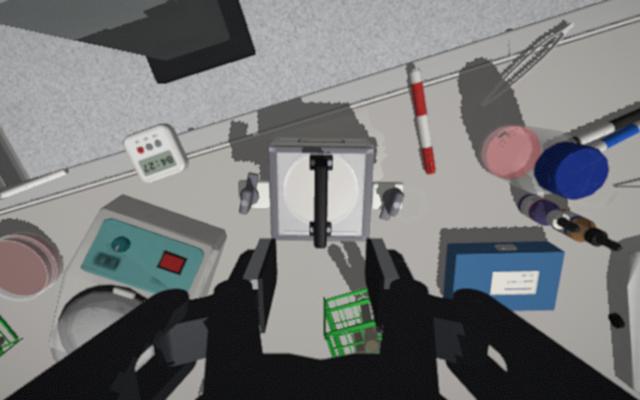

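The wrist view shows the carrier square in the frame: handle bar from (320,160) to (320,245), right latch at (250,193), left latch at (393,203). Both latches are open, and the pink dish is in the panel's middle. Next I'll take precise positions from the depth.

Run:
```python
from h import *
z=np.load("w1.npz");W=z["W"];im=z["im"]
def pca(p):
    c=p.mean(0);u,s,vt=np.linalg.svd(p-c,full_matrices=False);a=vt[0];t=(p-c)@vt.T
    return c.round(4),np.ptp(t,0).round(4),np.arctan2(a[1],a[0]).round(3),(c+vt[0]*(t[:,0].max()+t[:,0].min())/2+vt[1]*(t[:,1].max()+t[:,1].min())/2).round(4)
for n,(u0,u1,v0,v1),(a,b) in (("handle",(300,340,145,255),(.112,.125)),("bladeR",(235,268,170,220),(.095,.108)),("bladeL",(376,412,180,225),(.095,.108)),("lid",(268,378,140,245),(.066,.078))):
    s=W[v0:v1,u0:u1];m=(s[...,2]>a)&(s[...,2]<b);p=s[m];print(n,len(p),p[:,2].mean().round(4),*pca(p[:,:2]))
    if n=="lid": print(cv2.minAreaRect(p[:,:2].astype(np.float32)*1000))
print("table z",np.nanmedian(W[150:200,440:470,2]))
for n,(u0,u1,v0,v1),(a,b) in (("noseR",(235,268,165,225),(.071,.082)),("noseL",(376,412,175,225),(.071,.082))):
    s=W[v0:v1,u0:u1];m=(s[...,2]>a)&(s[...,2]<b);p=s[m];print(n,len(p),*pca(p[:,:2]))
c=np.hstack([im[165:225,225:285],im[175:235,360:420]]); save(cv2.resize(c,None,fx=6,fy=6,interpolation=cv2.INTER_CUBIC),"w2c")
```

```text
handle 1136 0.1175 [0.4641 0.326 ] [0.0887 0.0141] -0.3 [0.4662 0.3252]
bladeR 246 0.1006 [0.442 0.25 ] [0.0274 0.0102] -0.511 [0.4426 0.2491]
bladeL 254 0.1005 [0.4893 0.4009] [0.0277 0.0099] -0.578 [0.4903 0.4012]
lid 8698 0.0715 [0.4636 0.327 ] [0.126  0.1131] 1.251 [0.4676 0.3283]
((467.6753845214844, 328.1643981933594), (125.80999755859375, 112.21355438232422), 72.43428802490234)
table z 0.00032189596187898184
noseR 434 [0.4378 0.2574] [0.0446 0.0377] 0.013 [0.4403 0.2515]
noseL 359 [0.4904 0.3934] [0.0431 0.0296] -0.399 [0.4942 0.3957]
```

View pics/w2c.png

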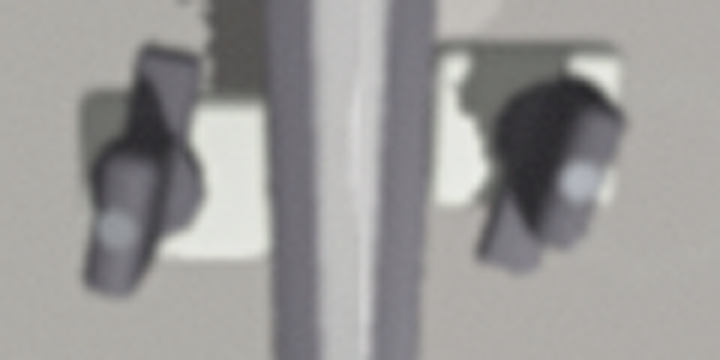

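Both blades are found to about a millimetre. The left is at (0.4903, 0.4012) with yaw -0.578 and latch value about 0.10. The right is at (0.4426, 0.2491) with yaw -0.511 and latch value about 0.04. The carrier's yaw is -0.304. In the crop, the right latch's nose points up-left of the lid and the left latch's points down, both clear of the lid. I'll do the left latch first.

```bash
python3 -m handwheel '[{"tx":-10,"ty":20,"tz":20,"roll":0},{"tx":-11,"ty":20,"tz":30,"roll":0},{"tx":-10,"ty":20,"tz":30,"roll":0},{"tx":-10,"ty":19,"tz":30,"roll":0},{"tx":0,"ty":0,"tz":30,"roll":0.09},{"tx":0,"ty":0,"tz":10,"roll":0.1},{"tx":0,"ty":0,"tz":0,"roll":0.1},{"tx":0,"ty":0,"tz":0,"roll":0},{"tx":0,"ty":0,"tz":0,"roll":0},{"tx":0,"ty":0,"tz":0,"roll":0}]' 40 20
python3 - <<'E'
from h import *
o=ctrl.get_obs();M=R.from_rotvec(o["tool_rot"]).as_matrix();print(o["tool_pos"],np.arctan2(M[1,0],M[0,0])-np.pi,M[2].round(4),1000*M.T@(np.array([.4903,.4012,.081])-o["tool_pos"]))
E
```

```text
t: 2.28
tool_pos: [0.4908, 0.4014, 0.1524]
tool_rot: [0.893, 3.011, 0.002]
contact_force: [-0.2, -0.1, 0.0]
opening: 0.04
grip_force: 0.0
[0.49079466 0.40143556 0.15241541] -0.5764939304710666 [-6.0e-04  1.7e-03 -1.0e+00] [ 0.33115732 -0.5854653  71.41434888]
```

```bash
python3 -m handwheel '[{"tx":0,"ty":-0.5,"tz":20,"roll":0},{"tx":0,"ty":0,"tz":25,"roll":0},{"tx":0,"ty":0,"tz":16,"roll":0},{"tx":0,"ty":0,"tz":10,"roll":0},{"tx":0,"ty":0,"tz":0,"roll":0},{"tx":0,"ty":0,"tz":0,"roll":0}]' 40 20 && python3 -m handwheel '[{"tx":0,"ty":0,"tz":0,"roll":0},{"tx":0,"ty":0,"tz":0,"roll":0},{"tx":0,"ty":0,"tz":0,"roll":0},{"tx":0,"ty":0,"tz":0,"roll":0},{"tx":0,"ty":0,"tz":0,"roll":0},{"tx":0,"ty":0,"tz":0,"roll":0}]' 5 25
```

```text
t: 2.78
tool_pos: [0.4908, 0.4002, 0.0808]
tool_rot: [0.897, 3.011, 0.001]
contact_force: [0.5, -0.6, 0.2]
opening: 0.0399
grip_force: 0.0
t: 3.28
tool_pos: [0.4917, 0.4009, 0.0823]
tool_rot: [0.897, 3.009, 0.004]
contact_force: [0.6, 0.8, 5.8]
opening: 0.0087
grip_force: 28.5
```

```bash
python3 -m handwheel '[{"tx":0,"ty":0,"tz":0,"roll":0.06},{"tx":0,"ty":0,"tz":0,"roll":0.12},{"tx":0,"ty":0,"tz":0,"roll":0.12},{"tx":0,"ty":0,"tz":0,"roll":0.12},{"tx":0,"ty":0,"tz":0,"roll":0.12},{"tx":0,"ty":0,"tz":0,"roll":0.12},{"tx":0,"ty":0,"tz":0,"roll":0.12},{"tx":0,"ty":0,"tz":0,"roll":0.12},{"tx":0,"ty":0,"tz":0,"roll":0.12},{"tx":0,"ty":0,"tz":0,"roll":0.12},{"tx":0,"ty":0,"tz":0,"roll":0.1},{"tx":0,"ty":0,"tz":0,"roll":0.05}]' && python3 -m handwheel '[{"tx":0,"ty":0,"tz":0,"roll":0},{"tx":0,"ty":0,"tz":0,"roll":0},{"tx":0,"ty":0,"tz":0,"roll":0}]'
python3 - <<'E'
from h import *
o=ctrl.get_obs();M=R.from_rotvec(o["tool_rot"]).as_matrix();print(np.arctan2(M[1,0],M[0,0])-np.pi,M[2].round(4),o["wrist_torque"])
E
```

```text
t: 4.28
tool_pos: [0.4903, 0.4005, 0.0821]
tool_rot: [-2.53, -1.861, 0.001]
contact_force: [-4.3, -0.8, 9.1]
opening: 0.0095
grip_force: 29.0
t: 4.53
tool_pos: [0.4903, 0.4005, 0.0821]
tool_rot: [-2.527, -1.866, 0.001]
contact_force: [-3.7, -1.2, 9.1]
opening: 0.0095
grip_force: 29.0
-1.869544801572792 [ 2.e-04 -9.e-04 -1.e+00] [-0.19745302  0.84435026 -0.00482954]
```

```bash
python3 -m handwheel '[{"tx":0,"ty":0,"tz":0,"roll":0},{"tx":0,"ty":0,"tz":0,"roll":0},{"tx":0,"ty":0,"tz":0,"roll":0},{"tx":0,"ty":0,"tz":-10,"roll":0},{"tx":0,"ty":0,"tz":-25,"roll":0},{"tx":0,"ty":0,"tz":-35,"roll":0},{"tx":0,"ty":0,"tz":-30,"roll":0}]' 40 && python3 -m handwheel '[{"tx":0,"ty":0,"tz":0,"roll":-0.11},{"tx":0,"ty":0,"tz":0,"roll":-0.12},{"tx":0,"ty":0,"tz":0,"roll":-0.12},{"tx":0,"ty":0,"tz":0,"roll":-0.12},{"tx":0,"ty":0,"tz":0,"roll":-0.12},{"tx":0,"ty":0,"tz":0,"roll":-0.12},{"tx":0,"ty":0,"tz":0,"roll":-0.12},{"tx":0,"ty":0,"tz":0,"roll":-0.12},{"tx":0,"ty":0,"tz":0,"roll":-0.12},{"tx":0,"ty":0,"tz":0,"roll":-0.12},{"tx":0,"ty":0,"tz":0,"roll":-0.12},{"tx":0,"ty":0,"tz":0,"roll":-0.05}]'
cat > m.py <<'E'
from h import *
import sys
x,y,z,yaw=map(float,sys.argv[1:])
o=ctrl.get_obs();M=R.from_rotvec(o["tool_rot"]).as_matrix();a=np.arctan2(M[1,0],M[0,0])-np.pi
print("tool mm",(1000*M.T@(np.array([x,y,z])-o["tool_pos"])).round(1),"roll",((a-yaw+np.pi/2)%np.pi-np.pi/2).round(3),"q",o["q"].round(2))
E
python3 m.py .4426 .2491 .15 -.511
```

```text
t: 5.12
tool_pos: [0.4903, 0.3997, 0.1816]
tool_rot: [2.528, 1.866, -0.002]
contact_force: [0.5, 0.7, 0.9]
opening: 0.0396
grip_force: 0.0
t: 6.12
tool_pos: [0.4906, 0.3999, 0.1807]
tool_rot: [0.785, 3.042, -0.0]
contact_force: [-0.5, 0.2, 0.1]
opening: 0.0399
grip_force: 0.0
tool mm [ -30.9 -155.2   30.8] roll 0.006 q [ 0.57  0.11  1.64 -0.    1.39 -0.5 ]
```

```bash
python3 -m handwheel '[{"tx":-5,"ty":-25,"tz":0,"roll":0},{"tx":-6,"ty":-30,"tz":0,"roll":0},{"tx":-6,"ty":-30,"tz":0,"roll":0},{"tx":-6,"ty":-30,"tz":0,"roll":0},{"tx":-5,"ty":-25,"tz":10,"roll":0},{"tx":-3,"ty":-15,"tz":20,"roll":0},{"tx":0,"ty":0,"tz":0,"roll":0.006},{"tx":0,"ty":0,"tz":0,"roll":0},{"tx":0,"ty":0,"tz":0,"roll":0},{"tx":0,"ty":0,"tz":0,"roll":0}]' && python3 m.py .4426 .2491 .081 -.511
python3 - <<'E'
from h import *
im,d,K,k1,E=cam("wrist"); W=cloud(d,K,k1,E); np.savez("w3",im=im,W=W); save(im,"w3")
E
```

```text
t: 6.95
tool_pos: [0.4431, 0.2507, 0.1519]
tool_rot: [0.8, 3.036, 0.002]
contact_force: [0.2, 0.0, -0.0]
opening: 0.04
grip_force: 0.0
tool mm [-0.2 -1.7 70.9] roll -0.004 q [ 0.37 -0.17  1.96  0.    1.35 -0.69]
```

View pics/w3.png

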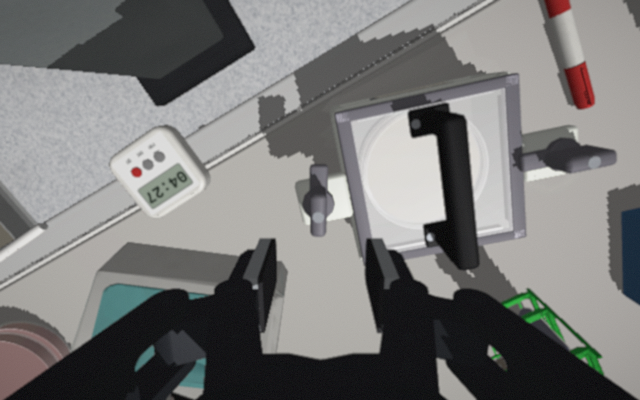

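The left latch's nose now overlaps the lid edge at (520,158), with its blade at (585,158) square to the edge. The right latch, at (318,200), is still open. I'll re-measure in case the carrier shifted.

Run:
```python
from h import *
W=np.load("w3.npz")["W"]
for n,(u0,u1,v0,v1),(a,b) in (("handle",(405,490,95,275),(.112,.125)),("bladeR",(300,340,155,245),(.095,.108)),("bladeL",(530,625,135,185),(.095,.108))):
    s=W[v0:v1,u0:u1];p=s[(s[...,2]>a)&(s[...,2]<b)][:,:2]*1000
    (c,wh,an)=cv2.minAreaRect(p.astype(np.float32)); q=p-p.mean(0); vt=np.linalg.svd(q,full_matrices=False)[2][0]
    print(n,len(p),np.round(c,1),np.round(wh,1),np.arctan(vt[1]/vt[0]).round(3))
```

```text
handle 4337 [466.1 325.1] [15. 90.] -0.306
bladeR 714 [442.1 249.2] [ 9.8 27.9] -0.534
bladeL 979 [490.2 401.1] [29.1 10.4] 1.296
```

```bash
python3 -m handwheel '[{"tx":0,"ty":-1.5,"tz":20,"roll":0.015},{"tx":0,"ty":0,"tz":25,"roll":0},{"tx":0,"ty":0,"tz":16,"roll":0},{"tx":0,"ty":0,"tz":9,"roll":0},{"tx":0,"ty":0,"tz":0,"roll":0},{"tx":0,"ty":0,"tz":0,"roll":0}]' 40 20 && python3 m.py .4422 .2491 .081 -.53 && python3 -m handwheel '[{"tx":0,"ty":0,"tz":0,"roll":0},{"tx":0,"ty":0,"tz":0,"roll":0},{"tx":0,"ty":0,"tz":0,"roll":0},{"tx":0,"ty":0,"tz":0,"roll":0},{"tx":0,"ty":0,"tz":0,"roll":0},{"tx":0,"ty":0,"tz":0,"roll":0}]' 5 25
```

```text
t: 7.5
tool_pos: [0.4417, 0.2487, 0.0808]
tool_rot: [0.823, 3.032, 0.0]
contact_force: [0.6, -0.2, -0.1]
opening: 0.04
grip_force: 0.0
tool mm [-0.3  0.6 -0.2] roll -0.0 q [ 0.37 -0.09  2.01 -0.    1.21 -0.67]
t: 8.0
tool_pos: [0.4425, 0.2488, 0.0819]
tool_rot: [0.823, 3.029, 0.003]
contact_force: [0.8, 1.2, 5.9]
opening: 0.0094
grip_force: 29.5
```

```bash
python3 -m handwheel '[{"tx":0,"ty":0,"tz":0,"roll":0.06},{"tx":0,"ty":0,"tz":0,"roll":0.12},{"tx":0,"ty":0,"tz":0,"roll":0.12},{"tx":0,"ty":0,"tz":0,"roll":0.12},{"tx":0,"ty":0,"tz":0,"roll":0.12},{"tx":0,"ty":0,"tz":0,"roll":0.12},{"tx":0,"ty":0,"tz":0,"roll":0.12},{"tx":0,"ty":0,"tz":0,"roll":0.12},{"tx":0,"ty":0,"tz":0,"roll":0.12},{"tx":0,"ty":0,"tz":0,"roll":0.12},{"tx":0,"ty":0,"tz":0,"roll":0.12},{"tx":0,"ty":0,"tz":0,"roll":0.08}]' && python3 -m handwheel '[{"tx":0,"ty":0,"tz":0,"roll":0},{"tx":0,"ty":0,"tz":0,"roll":0},{"tx":0,"ty":0,"tz":0,"roll":0}]'; python3 m.py .4422 .2491 .081 -1.875
```

```text
t: 9.0
tool_pos: [0.4421, 0.2488, 0.0819]
tool_rot: [2.533, 1.858, 0.003]
contact_force: [-1.2, 0.7, 7.0]
opening: 0.0094
grip_force: 29.7
t: 9.25
tool_pos: [0.4421, 0.2488, 0.0819]
tool_rot: [2.529, 1.864, 0.003]
contact_force: [-0.5, 0.6, 6.8]
opening: 0.0094
grip_force: 29.7
tool mm [ 0.3 -0.   0.9] roll 0.004 q [ 0.37 -0.09  2.01  0.    1.21  0.67]
```

```bash
python3 -m handwheel '[{"tx":0,"ty":0,"tz":0,"roll":0},{"tx":0,"ty":0,"tz":0,"roll":0},{"tx":0,"ty":0,"tz":0,"roll":0},{"tx":0,"ty":0,"tz":-10,"roll":0},{"tx":0,"ty":0,"tz":-25,"roll":0},{"tx":0,"ty":0,"tz":-35,"roll":0},{"tx":0,"ty":0,"tz":-35,"roll":-0.08},{"tx":0,"ty":0,"tz":-15,"roll":-0.12},{"tx":0,"ty":0,"tz":0,"roll":-0.12}]' 45 && python3 -m handwheel '[{"tx":0,"ty":0,"tz":0,"roll":-0.12},{"tx":0,"ty":0,"tz":0,"roll":-0.12},{"tx":0,"ty":0,"tz":0,"roll":-0.12},{"tx":0,"ty":0,"tz":0,"roll":-0.12},{"tx":0,"ty":0,"tz":0,"roll":-0.12},{"tx":0,"ty":0,"tz":0,"roll":-0.12},{"tx":0,"ty":0,"tz":0,"roll":-0.12},{"tx":0,"ty":0,"tz":0,"roll":-0.12},{"tx":0,"ty":0,"tz":0,"roll":-0.12},{"tx":0,"ty":0,"tz":0,"roll":-0.12},{"tx":0,"ty":0,"tz":0,"roll":-0.05},{"tx":0,"ty":0,"tz":0,"roll":0}]'
python3 m.py .4662 .3252 .15 -.306
python3 - <<'E'
from h import *
im,d,K,k1,E=cam("wrist"); W=cloud(d,K,k1,E); np.savez("w4",im=im,W=W); save(im,"w4")
E
```

```text
t: 10.0
tool_pos: [0.4439, 0.2492, 0.2068]
tool_rot: [2.189, 2.247, 0.014]
contact_force: [-0.1, 0.4, -0.3]
opening: 0.0447
grip_force: 0.0
t: 11.0
tool_pos: [0.4411, 0.2481, 0.2006]
tool_rot: [-0.47, -3.106, 0.0]
contact_force: [0.1, -0.5, -0.1]
opening: 0.0449
grip_force: 0.0
tool mm [-1.2 81.  50.6] roll 0.006 q [ 0.37 -0.22  1.92 -0.    1.44 -0.91]
```

View pics/w4.png

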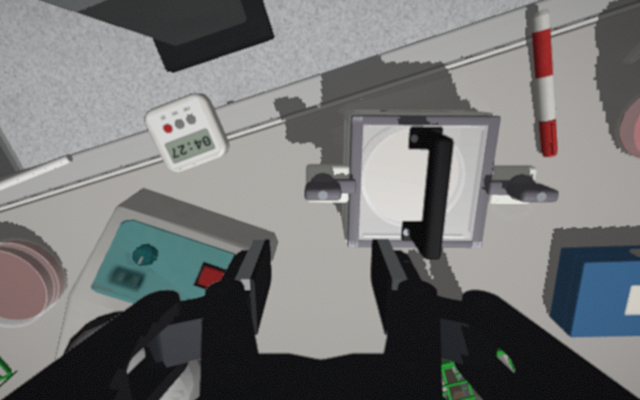

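Both latches now lie square across the lid edges, with noses at (350,190) and (490,188). I'll check their angles and the handle, then move over it.

```bash
python3 - <<'E'
from h import *
W=np.load("w4.npz")["W"]
for n,(u0,u1,v0,v1),(a,b) in (("handle",(395,465,115,265),(.112,.125)),("bladeR",(295,350,170,210),(.095,.108)),("bladeL",(500,565,170,210),(.095,.108))):
    s=W[v0:v1,u0:u1];p=s[(s[...,2]>a)&(s[...,2]<b)][:,:2]*1000
    (c,wh,an)=cv2.minAreaRect(p.astype(np.float32)); q=p-p.mean(0); vt=np.linalg.svd(q,full_matrices=False)[2][0]
    print(n,len(p),np.round(c,1),np.round(wh,1),np.arctan(vt[1]/vt[0]).round(3))
E
python3 -m handwheel '[{"tx":0,"ty":20,"tz":0,"roll":0.006},{"tx":-1,"ty":30,"tz":15,"roll":0},{"tx":0,"ty":22,"tz":20,"roll":0},{"tx":0,"ty":9,"tz":15,"roll":0},{"tx":0,"ty":0,"tz":0,"roll":0},{"tx":0,"ty":0,"tz":0,"roll":0},{"tx":0,"ty":0,"tz":0,"roll":0}]'; python3 m.py .4662 .3252 .090 -.306
```

```text
handle 2548 [466.  324.7] [14.6 88.5] -0.308
bladeR 510 [442. 249.] [27.7  9.8] 1.272
bladeL 555 [489.9 400.6] [28.3  9.6] 1.292
t: 11.63
tool_pos: [0.4668, 0.3249, 0.1512]
tool_rot: [0.481, 3.104, 0.0]
contact_force: [-0.1, -0.4, 0.7]
opening: 0.0447
grip_force: 0.0
tool mm [ 0.7  0.  61.2] roll -0.002 q [ 0.48 -0.02  1.82 -0.    1.34 -0.79]
```

Left is about 1.37 rad and right about 1.39 rad, both home. Now I'll grip the handle.

```bash
python3 -m handwheel '[{"tx":0.5,"ty":0,"tz":15,"roll":0},{"tx":0,"ty":0,"tz":20,"roll":0},{"tx":0,"ty":0,"tz":16,"roll":0},{"tx":0,"ty":0,"tz":10,"roll":0},{"tx":0,"ty":0,"tz":0,"roll":0},{"tx":0,"ty":0,"tz":0,"roll":0}]' && python3 -m handwheel '[{"tx":0,"ty":0,"tz":0,"roll":0},{"tx":0,"ty":0,"tz":0,"roll":0},{"tx":0,"ty":0,"tz":0,"roll":0},{"tx":0,"ty":0,"tz":0,"roll":0},{"tx":0,"ty":0,"tz":0,"roll":0},{"tx":0,"ty":0,"tz":0,"roll":0},{"tx":0,"ty":0,"tz":0,"roll":0}]' 5 70 && python3 -m handwheel '[{"tx":0,"ty":0,"tz":-1,"roll":0},{"tx":0,"ty":0,"tz":-2,"roll":0},{"tx":0,"ty":0,"tz":-3,"roll":0},{"tx":0,"ty":0,"tz":-4,"roll":0},{"tx":0,"ty":0,"tz":-4,"roll":0},{"tx":0,"ty":0,"tz":-4,"roll":0},{"tx":0,"ty":0,"tz":-2,"roll":0},{"tx":0,"ty":0,"tz":0,"roll":0},{"tx":0,"ty":0,"tz":0,"roll":0}]'
python3 - <<'E'
from h import *
im,d,K,k1,E=cam("scene"); save(cv2.resize(im[130:290,220:460],None,fx=3,fy=3),"s2")
E
```

```text
t: 12.13
tool_pos: [0.4664, 0.3251, 0.09]
tool_rot: [0.481, 3.104, 0.0]
contact_force: [0.2, 0.4, 0.3]
opening: 0.0451
grip_force: 0.0
t: 12.72
tool_pos: [0.467, 0.3254, 0.091]
tool_rot: [0.48, 3.103, 0.0]
contact_force: [-2.3, -3.9, 6.2]
opening: 0.013
grip_force: 68.9
t: 13.47
tool_pos: [0.4661, 0.3254, 0.1094]
tool_rot: [0.48, 3.105, 0.0]
contact_force: [-0.4, -0.1, -7.1]
opening: 0.0128
grip_force: 68.3
```

View pics/s2.png

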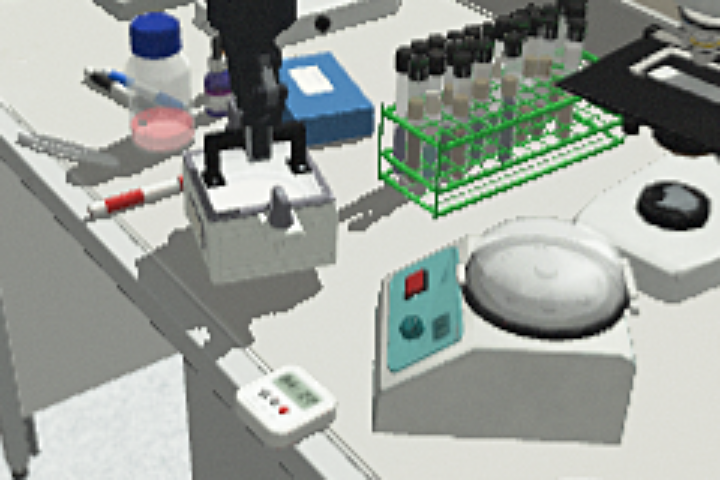

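The carrier is about 18 mm off the bench, hanging level with its lid on. The measured load is about 7 N, so the tub came up with the lid. I'll raise it a further 82 mm.

```bash
python3 -m handwheel '[{"tx":0,"ty":0,"tz":-3,"roll":0},{"tx":0,"ty":0,"tz":-6,"roll":0},{"tx":0,"ty":0,"tz":-8,"roll":0},{"tx":0,"ty":0,"tz":-10,"roll":0},{"tx":0,"ty":0,"tz":-10,"roll":0},{"tx":0,"ty":0,"tz":-10,"roll":0},{"tx":0,"ty":0,"tz":-10,"roll":0},{"tx":0,"ty":0,"tz":-10,"roll":0},{"tx":0,"ty":0,"tz":-8,"roll":0},{"tx":0,"ty":0,"tz":-5,"roll":0},{"tx":0,"ty":0,"tz":-2,"roll":0},{"tx":0,"ty":0,"tz":0,"roll":0}]' && python3 -m handwheel '[{"tx":0,"ty":0,"tz":0,"roll":0},{"tx":0,"ty":0,"tz":0,"roll":0},{"tx":0,"ty":0,"tz":0,"roll":0},{"tx":0,"ty":0,"tz":0,"roll":0},{"tx":0,"ty":0,"tz":0,"roll":0},{"tx":0,"ty":0,"tz":0,"roll":0},{"tx":0,"ty":0,"tz":0,"roll":0},{"tx":0,"ty":0,"tz":0,"roll":0},{"tx":0,"ty":0,"tz":0,"roll":0},{"tx":0,"ty":0,"tz":0,"roll":0},{"tx":0,"ty":0,"tz":0,"roll":0},{"tx":0,"ty":0,"tz":0,"roll":0}]' && python3 -m handwheel '[{"tx":0,"ty":0,"tz":0,"roll":0},{"tx":0,"ty":0,"tz":0,"roll":0},{"tx":0,"ty":0,"tz":0,"roll":0},{"tx":0,"ty":0,"tz":0,"roll":0},{"tx":0,"ty":0,"tz":0,"roll":0},{"tx":0,"ty":0,"tz":0,"roll":0},{"tx":0,"ty":0,"tz":0,"roll":0},{"tx":0,"ty":0,"tz":0,"roll":0},{"tx":0,"ty":0,"tz":0,"roll":0},{"tx":0,"ty":0,"tz":0,"roll":0},{"tx":0,"ty":0,"tz":0,"roll":0},{"tx":0,"ty":0,"tz":0,"roll":0}]' && python3 -m handwheel '[{"tx":0,"ty":0,"tz":0,"roll":0},{"tx":0,"ty":0,"tz":0,"roll":0},{"tx":0,"ty":0,"tz":0,"roll":0},{"tx":0,"ty":0,"tz":0,"roll":0},{"tx":0,"ty":0,"tz":0,"roll":0},{"tx":0,"ty":0,"tz":0,"roll":0},{"tx":0,"ty":0,"tz":0,"roll":0},{"tx":0,"ty":0,"tz":0,"roll":0},{"tx":0,"ty":0,"tz":0,"roll":0},{"tx":0,"ty":0,"tz":0,"roll":0},{"tx":0,"ty":0,"tz":0,"roll":0},{"tx":0,"ty":0,"tz":0,"roll":0}]'
python3 - <<'E'
from h import *
im,d,K,k1,E=cam("scene"); save(cv2.resize(im[100:260,220:460],None,fx=3,fy=3),"s3")
im,d,K,k1,E=cam("wrist"); W=cloud(d,K,k1,E)
m=(W[...,2]>.155)&(W[...,2]<.185)&(np.hypot(W[...,0]-.466,W[...,1]-.325)<.08)
p=W[m]; A=np.c_[p[:,:2],np.ones(len(p))]
for _ in range(4):
    c=np.linalg.lstsq(A,p[:,2],rcond=None)[0]; r=abs(A@c-p[:,2]); k=r<.003; A,p=A[k],p[k]
print("lid slope",c[:2],"z centre",c@[.466,.325,1],len(p))
E
```

```text
t: 14.52
tool_pos: [0.4663, 0.3255, 0.1919]
tool_rot: [0.48, 3.104, 0.001]
contact_force: [0.3, -0.0, -6.8]
opening: 0.0132
grip_force: 68.4
t: 15.52
tool_pos: [0.4661, 0.3254, 0.1913]
tool_rot: [0.48, 3.105, 0.0]
contact_force: [-0.5, -0.4, -7.2]
opening: 0.013
grip_force: 68.4
t: 16.52
tool_pos: [0.4662, 0.3253, 0.1914]
tool_rot: [0.48, 3.105, 0.0]
contact_force: [0.2, -0.4, -8.3]
opening: 0.0123
grip_force: 68.3
t: 17.52
tool_pos: [0.4661, 0.3254, 0.1913]
tool_rot: [0.48, 3.105, -0.0]
contact_force: [0.1, 0.1, -7.7]
opening: 0.0132
grip_force: 68.3
lid slope [-0.00506807 -0.00033471] z centre 0.17135764063774137 30002
```

View pics/s3.png

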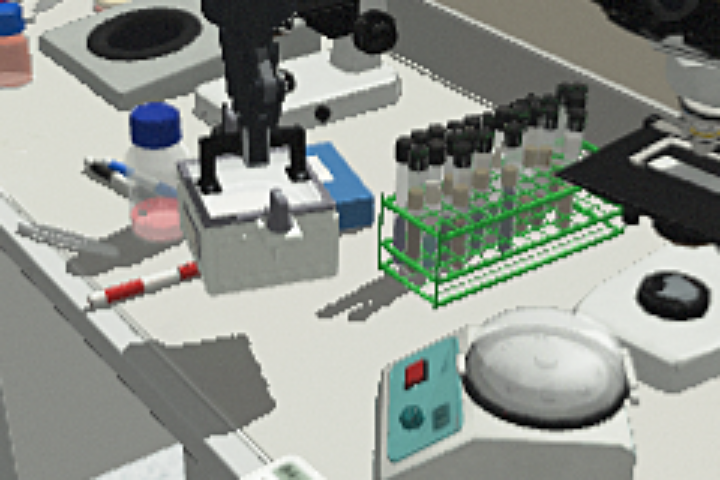

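The carrier hangs level about 100 mm up (lid top at 0.171 m, slope 0.005), the lid is down, and it has been still for 3 s. I'll hand it in.

```bash
python3 -c "
from station import ctrl
print(ctrl.finish_job())"
```

```text
the job is handed in; nothing more can be done
None
```

I turned both latches home (about 1.37 and 1.39 rad by camera), lifted the carrier by its handle to about 100 mm, held it level and still for 3 s, and handed the job in with it still held; the hand-in call returned no verdict.

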